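# Roll the brass rods into the grooved tray

## Task

Pick up the red-handled scoop and pour its two brass rods onto the smooth upper part of the sloping wooden tray, so that they roll down and each settles in a groove. Then set the empty scoop down upright on the bench and let go. Leave the blue-handled scoop with its steel rods alone.

Things in the scene. Friction and masses are not known exactly. Their poses are not given: they have to be found in the camera images.
- scoop_grip (a point): Centre of the scoop's red handle bar: 18 mm thick (x), 22 high, 96 long (y), 60 mm above the scoop's flat underside. Grip from above, closing along x. z up; -x is the open pouring side, its edge 27 mm to -x and 42 mm below this point. Scoop aluminium, 64 x 96 mm, 0.2 kg, on the bench. Its floor rises 12 deg to the edge: rods stay back until it is tipped over 12 deg, -x side down.
- deck: Face of the fixed wooden tray. Origin mid-face, 28 mm above bench; x uphill (12 deg slope, down towards the robot, yaw +-0.3), y across, z off the face. Face x -75 (end stop) to +78 mm (open edge); side walls 14 high, 120 apart. Steel strips along y at x = -57, -39, -21, -3, 2 mm proud; four grooves: between strips, and last strip to stop. Smooth from -3 to +78: pour there.
- brass_rod1_center (a point): Centre of a brass rod, 14 mm diameter, 80 mm long along its own y, about 0.1 kg. Starts in the red-handled scoop, against the back wall, along scoop y.
- brass_rod2_center (a point): Centre of the second, equal brass rod, beside the first in the red-handled scoop, nearer the pouring edge.
- other_scoop_grip (a point): Centre of the blue handle bar of a second scoop of the same shape and axes, holding two dark steel rods: a bystander on the bench. A white mug (85 mm high, to the left of the tray) and a hammer (lying flat, beyond the scoops) also stand about.
Things that resemble listed ones, but are neither listed nor needed, are in the scene too. What is shaped like the part that bears scoop_grip but pink or purple is not meant.

How it is judged:
By the outcome, as a careful person would: the job done as asked, in the order asked, and still so for the second after the job is handed in, with the robot touching nothing.
It also fails if it takes over 58 s, if anything falls off the work surface, if the arm or the gripper's body presses on something with over 40 N, if the wrist force passes 120 N, or if a joint passes its speed limit or range.

## Robot

A 6-joint arm with a two-finger parallel gripper is mounted at the origin on the work surface. World frame = base frame: x ahead of the robot, y to its left, z up, the work surface at z = 0. Lengths are in m, angles in rad, forces in N, time in s.
With the tool pointing down it reaches from about 0.25 to 0.725 m from the base axis. Payload 9.7 kg.
Tool frame: the origin (TCP) lies at the very end of the fingers, on their centre line; the grasp point (between the pads) lies 19 mm behind it; z points along the fingers, y is the direction in which the jaws open and shut (so a half turn about z gives the same grasp; the last joint's range is limited). The gripper opens to 85 mm and grips with 20 to 120 N. Pads are 22 mm wide; open, the fingers measure 114 mm over their backs; the gripper's body (76 mm by 85 mm) begins 54 mm behind the grasp point. The pads swing forward as they close: fully open they stand 13 mm farther back than shut.
Start: joints at [1.138, 0.087, 0.176, 1.66, 0, 1.571], TCP at [0.231, 0.499, 0.231] pointing down, gripper open.
Joint ranges: [-3.13, 3.13], [-0.85, 1.81], [-1.15, 1.24], [-2.2, 2.28], [-1.44, 1.52], [-3.14, 3.14]. Speed limits (rad/s): [2.22, 2.22, 2.57, 3.14, 3.14, 3.14].

## Interface

Orientations are given as a unit quaternion [x, y, z, w].
In Python, from cell import sense, camera, close_job gives the robot as it stands.
- The arm moves only by the tool arm_command, never from a script. Its argument "motion" is a list of rows, each an object of numbers: "jaw": the opening in per cent of the stroke, from 0 (shut) to 100 (fully open); "tx", "ty", "tz": the shift along the tool's x, y, z in m; "rx", "ry", "rz": the turn, a rotation vector about the tool's x, y, z in degrees. In form: [{"jaw": .., "tx": .., "ty": .., "tz": .., "rx": .., "ry": .., "rz": ..}, ...]. A call has 1 to 8 rows; each row is the pose to reach, as a shift and turn from the pose measured when the call began, along the tool's axes at that moment; what a row does not reach only later rows make up. A row lasts 1/10 s, in which the tool goes at most 50 mm and 8.59 degrees, less where a joint would pass 70% of its speed; a pose out of reach is approached as far as the arm can. A call with a gripper value outside its range is refused whole. The fingers move at their own pace and stop on an object; "newtons" is the grip in N (left out, the last holds). Time passes only in rows, so rows that repeat a pose let the fingers close. It gives the time, the measured TCP pose, the force and the opening at its end, in the units of the state.
- sense(): the state, without advancing time (a new reading comes with each control period).
- camera(name): name is "scene" or "top"; returns a dict with "frame" (384x512x3 uint8, red, green, blue), "intrinsics" (3x3 intrinsics, pixels), "k1" (the pictures are not rectified: a ray, as slopes to the right and down, at radius r is drawn at 1 + k1 r^2 times it, then the intrinsics apply), "cam_to_world" (4x4, takes a point from camera to world coordinates). Camera axes: x right, y down, z forward; pixel columns grow to the right and rows downward; lengths in m; the calibration is good to about 2 mm. A picture is of the moment at which its call begins. There is no depth.
- close_job(): hands the job in, once; it reports no verdict.
The state is a dict: "time_s": time; "q": joint angles; "qvel": joint speeds; "tau": joint torques, N m; "ee_pos": TCP position; "tool_rot": TCP orientation; "wrist_force": force on the tool from outside, world axes, zero at the start; "wrist_torque": the same for the moment, N m; "opening": opening from 0.0 (shut) to 1.0 (fully open).
Only numpy, scipy, OpenCV 4.12 (cv2) and the standard library are available. Lean on these libraries where they do the work, as an engineer would, in place of code of your own. Each camera call takes 0.05 s, during which the arm holds its last target.

## Working session

There is one attempt and no reset: what is moved stays moved. The work goes in short steps, Python scripts to look and compute and a tool call to move; the robot and the scene stay as the last step left them, time stands still between calls to the robot, and variables do not carry over. Pictures are saved under pics/ and viewed, and the job is handed in when it is done.

Besides the shell and the picture viewer there is one more tool, called after ">>>" by a JSON object that holds its "op" and its "data". arm_command: Moves the arm, as the interface text tells. Its arguments: {"type":"object","properties":{"motion":{"type":"array"},"newtons":{"type":"number"}},"required":["motion"]}

```bash
ls; mkdir -p pics
python3 - <<'E'
from cell import sense,camera
import cv2,numpy as np
s=sense()
for k in s: print(k,np.round(s[k],3))
for n in("scene","top"):
    c=camera(n); cv2.imwrite(f"pics/{n}0.png",c["frame"][:,:,::-1]); print(n,c["intrinsics"],c["k1"],np.round(c["cam_to_world"],3))
    np.savez(f"{n}0.npz",**c)
E
```

```text
pics
time_s 0.0
q [1.138 0.087 0.175 1.66  0.    1.571]
qvel [ 0.001 -0.    -0.002 -0.    -0.001  0.001]
tau [ 3.0000e-03 -5.2039e+01  4.6480e+01  1.6000e-02  0.0000e+00 -0.0000e+00]
ee_pos [0.231 0.499 0.231]
tool_rot [ 0.215  0.977 -0.001 -0.   ]
wrist_force [-0.301 -1.025 -0.287]
wrist_torque [ 0.035  0.008 -0.016]
opening 0.999
scene [[390.74342402   0.         255.8013683 ]
 [  0.         390.74342402 186.77917054]
 [  0.           0.           1.        ]] -0.08221289416848851 [[ 0.291  0.661 -0.691  0.959]
 [ 0.957 -0.208  0.204 -0.229]
 [-0.009 -0.721 -0.693  0.556]
 [ 0.     0.     0.     1.   ]]
top [[365.79299609   0.         258.74261042]
 [  0.         365.79299609 195.16938277]
 [  0.           0.           1.        ]] -0.004144625866993945 [[-0.008 -0.989  0.15   0.353]
 [-1.     0.005 -0.018 -0.063]
 [ 0.017 -0.15  -0.989  0.876]
 [ 0.     0.     0.     1.   ]]
```

View pics/scene0.png

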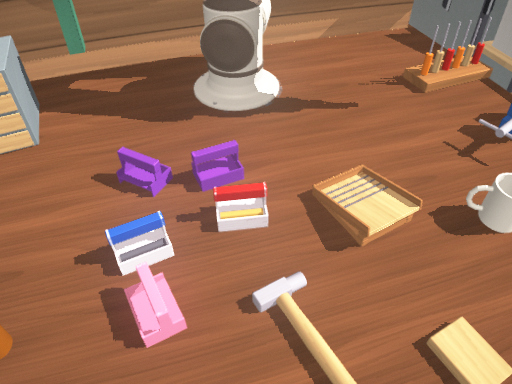

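View pics/top0.png

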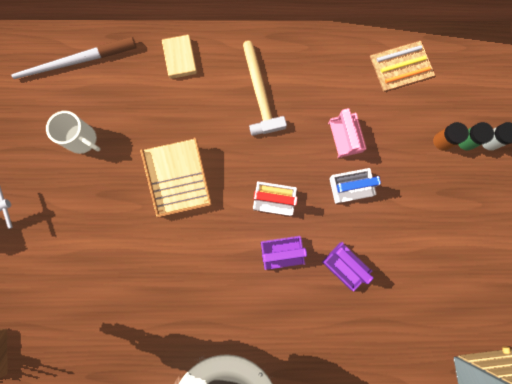

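Candidates (top-view px): red-handled scoop at (275,198) is the target. Lookalikes are the blue bystander (354,185), purple (284,252) and (349,267), and pink (347,133). I'll check the choice in close crops of the red one and the tray.

Run:
```python
import numpy as np,cv2
t=np.load("top0.npz")["frame"][:,:,::-1]; s=np.load("scene0.npz")["frame"][:,:,::-1]
a=cv2.resize(t[130:225,130:310],None,fx=4,fy=4,interpolation=cv2.INTER_CUBIC)
cv2.imwrite("pics/ctop.png",a)
b=cv2.resize(s[155:245,200:425],None,fx=3.5,fy=3.5,interpolation=cv2.INTER_CUBIC)
cv2.imwrite("pics/cscene.png",b)
```

```text
(no output)
```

View pics/ctop.png

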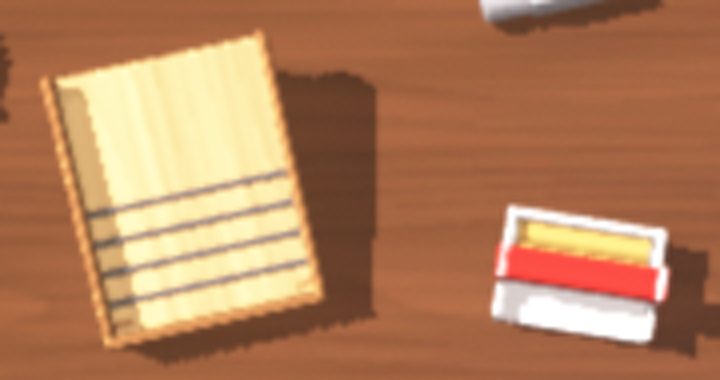

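View pics/cscene.png

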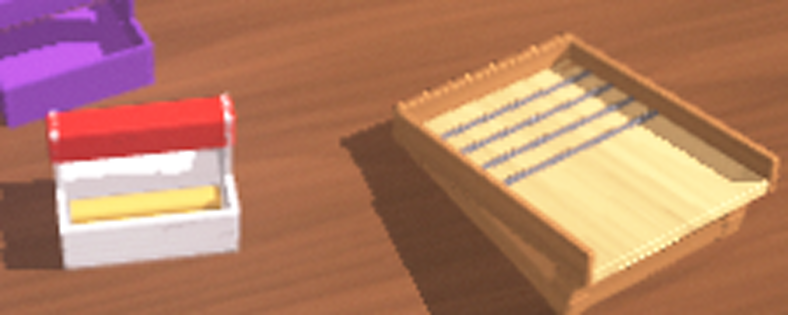

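The crop confirms the red bar with brass rods behind it on the far (+x) side. Its pouring lip faces the robot. The tray strips are clear. Now I'll measure both.

```bash
cat > h.py <<'E'
import numpy as np,cv2
def ray(c,uv):
    K=c["intrinsics"];k=float(c["k1"]);uv=np.atleast_2d(np.asarray(uv,float))
    d=cv2.undistortPoints(uv.reshape(-1,1,2),K,np.array([k,0,0,0,0.])).reshape(-1,2)
    T=c["cam_to_world"]; v=np.c_[d,np.ones(len(d))]@T[:3,:3].T
    return T[:3,3],v/np.linalg.norm(v,axis=1,keepdims=True)
def onz(c,uv,z):
    o,v=ray(c,uv); return o+v*((z-o[2])/v[:,2])[:,None]
def tri(c1,p1,c2,p2):
    A=np.zeros((3,3));b=np.zeros(3)
    for c,p in((c1,p1),(c2,p2)):
        o,v=ray(c,p);M=np.eye(3)-np.outer(v[0],v[0]);A+=M;b+=M@o
    return np.linalg.solve(A,b)
def mask(c,lo,hi,roi=None):
    h=cv2.cvtColor(c["frame"],cv2.COLOR_RGB2HSV);m=cv2.inRange(h,lo,hi)
    if roi: 
        z=np.zeros_like(m);x0,y0,x1,y1=roi;z[y0:y1,x0:x1]=m[y0:y1,x0:x1];m=z
    return m
def red(c,roi):
    m=mask(c,(0,200,150),(6,255,255),roi)|mask(c,(175,200,150),(180,255,255),roi)
    n,l,st,ce=cv2.connectedComponentsWithStats(m);i=1+np.argmax(st[1:,4]);pts=np.argwhere(l==i)[:,::-1].astype(np.float32)
    return ce[i],cv2.minAreaRect(pts),st[i]
E
python3 - <<'E'
from h import *
t=dict(np.load("top0.npz"));s=dict(np.load("scene0.npz"))
a=red(t,(240,170,310,230));b=red(s,(200,170,280,215));print(a,b)
print("tri",tri(t,a[0],s,b[0]),"z60",onz(t,a[0],.06),onz(s,b[0],.06))
# axis of the bar
for c,r in((t,a[1]),(s,b[1])):
    p=cv2.boxPoints(r); 
    e=sorted([(np.linalg.norm(p[i]-p[(i+1)%4]),i) for i in range(4)])
    m=[(p[i]+p[(i+1)%4])/2 for _,i in e[:2]]
    w=onz(c,m,.06);d=w[0]-w[1];print("ends",w.round(4),np.linalg.norm(d),"yaw of y axis-90",np.degrees(np.arctan2(d[1],d[0]))%180-90)
# tray strips
f=t["frame"][160:210,145:215].astype(int)
sn,ld=np.sin(np.radians(12)),np.cos(np.radians(12))
L={-3:((88,215),(287,173)),-21:((95,245),(292,203)),-39:((104,274),(299,233)),-57:((107,304),(308,263))}
for x,(p,q) in L.items():
    uv=np.array([p,q])/4.-.375+130
    w=onz(t,uv,.028+x*.001*sn+.002);d=w[0]-w[1];m=w.mean(0);print(x,uv.round(1).tolist(),w.round(4).tolist(),"len",np.linalg.norm(d).round(4),"yaw",np.degrees(np.arctan2(d[1],d[0]))-90,"mid",m.round(4))
E
```

```text
Traceback (most recent call last):
  File "h.py", line 21, in red
    n,l,st,ce=cv2.connectedComponentsWithStats(m);i=1+np.argmax(st[1:,4]);pts=np.argwhere(l==i)[:,::-1].astype(np.float32)
                                                      ~~~~~~~~~^^^^^^^^^^
ValueError: attempt to get argmax of an empty sequence
```

```bash
sed -i 's/(0,200,150),(6,/(0,170,165),(7,/; s/(175,200,150)/(172,170,165)/' h.py
cat > m.py <<'E'
from h import *
t=dict(np.load("top0.npz"));s=dict(np.load("scene0.npz"))
for c,u,v in((t,275,198),(s,241,190)): print(cv2.cvtColor(c["frame"],cv2.COLOR_RGB2HSV)[v-2:v+6:2,u])
a=red(t,(240,170,310,230));b=red(s,(200,170,280,215));print(a,b)
print("tri",tri(t,a[0],s,b[0]),"z60",onz(t,a[0],.06),onz(s,b[0],.06))
for c,r in((t,a[1]),(s,b[1])):
    p=cv2.boxPoints(r); 
    e=sorted([(np.linalg.norm(p[i]-p[(i+1)%4]),i) for i in range(4)])
    m=[(p[i]+p[(i+1)%4])/2 for _,i in e[:2]]
    w=onz(c,m,.06);d=w[0]-w[1];print("ends",w.round(4),np.linalg.norm(d),"yaw of y axis-90",np.degrees(np.arctan2(d[1],d[0]))%180-90)
sn=np.sin(np.radians(12))
L={-3:((88,215),(287,173)),-21:((95,245),(292,203)),-39:((104,274),(299,233)),-57:((107,304),(308,263))}
for x,(p,q) in L.items():
    uv=np.array([p,q])/4.-.375+130
    w=onz(t,uv,.028+x*.001*sn+.002);d=w[0]-w[1];m=w.mean(0);print(x,w.round(4).tolist(),"len",np.linalg.norm(d).round(4),"yaw",np.degrees(np.arctan2(d[1],d[0]))-90,"mid",m.round(4))
E
python3 m.py
```

```text
[[  1 184 253]
 [  1 184 253]
 [  1 184 253]
 [  1 125 174]]
[[  0 184 253]
 [  0 183 253]
 [  0 179 214]
 [  0 176 197]]
(array([274.93501805, 197.70758123]), ((275.0404052734375, 197.7655792236328), (35.816375732421875, 7.883680820465088), 9.7824068069458), array([257, 191,  37,  14, 277], dtype=int32)) (array([239.63636364, 191.52608048]), ((238.55447387695312, 191.5445556640625), (14.129528045654297, 49.751861572265625), 84.2894058227539), array([214, 183,  50,  18, 671], dtype=int32))
tri [ 0.47027921 -0.11426414  0.06255303] z60 [[ 0.47076963 -0.11394201  0.06      ]] [[ 0.46761207 -0.11415348  0.06      ]]
ends [[ 0.4778 -0.0744  0.06  ]
 [ 0.4635 -0.1539  0.06  ]] 0.08078051422960077 yaw of y axis-90 -10.180694149148593
ends [[ 0.4744 -0.0714  0.06  ]
 [ 0.4598 -0.1603  0.06  ]] 0.09007436071094982 yaw of y axis-90 -9.311403194593495
-3 [[0.5106, 0.1727, 0.0294], [0.5352, 0.0568, 0.0294]] len 0.1184 yaw 12.00526268708262 mid [0.5229 0.1148 0.0294]
-21 [[0.4934, 0.169, 0.0256], [0.5179, 0.0541, 0.0256]] len 0.1175 yaw 12.068858538918988 mid [0.5056 0.1116 0.0256]
-39 [[0.4767, 0.1641, 0.0219], [0.5006, 0.0502, 0.0219]] len 0.1164 yaw 11.846043185509686 mid [0.4886 0.1072 0.0219]
-57 [[0.4594, 0.1628, 0.0181], [0.4832, 0.0452, 0.0181]] len 0.12 yaw 11.43667547942178 mid [0.4713 0.104  0.0181]
```

```bash
cat > g.py <<'E'
import sys
from cell import sense
import numpy as np
from scipy.spatial.transform import Rotation as R
def go(pos,yaw_deg,tilt=0):
    # yaw_deg: direction of scoop +x; tool y = scoop -x or +x ; tilt: -x side down
    s=sense();R0=R.from_quat(s["tool_rot"]);p=np.array(s["ee_pos"])
    S=R.from_euler("z",yaw_deg,degrees=True)*R.from_euler("y",-tilt,degrees=True) # scoop attitude
    best=None
    T=S*R.from_matrix(np.array([[0,-1,0],[1,0,0],[0,0,1.]]).T@np.diag([1,1,1])) if 0 else None
    # tool y = +scoop x, tool z=-scoop z, tool x = y x z = x x (-z) = +scoop y
    M=np.array([[0,1,0],[1,0,0],[0,0,-1.]]) # columns: tool axes in scoop frame
    Rt=S*R.from_matrix(M)
    d=R0.inv().apply(np.array(pos)-p);r=(R0.inv()*Rt).as_rotvec(degrees=True)
    print("t",s["time_s"],"pos",p.round(4),"tool y",R0.apply([0,1,0]).round(3),"tool z",R0.apply([0,0,1]).round(3),"open",round(float(s["opening"]),3),"F",np.round(s["wrist_force"],1))
    print("shift",d.round(4),"rot",r.round(2),"q",np.round(s["q"],2))
if __name__=="__main__":
    a=list(map(float,sys.argv[1:])); go(a[:3],a[3],a[4] if len(a)>4 else 0)
E
python3 g.py .469 -.115 .15 -9.8
```

```text
t 0.1 pos [0.2306 0.4991 0.2307] tool y [ 0.419  0.908 -0.001] tool z [-0.001 -0.001 -1.   ] open 0.999 F [-0.3  0.2 -0.9]
shift [-0.474  -0.4574  0.0812] rot [-6.0e-02  4.0e-02  7.5e+01] q [1.14 0.09 0.18 1.66 0.   1.57]
```

>>> {"op": "arm_command", "data": {"motion": [{"jaw": 40,"tx": -0.24,"ty": -0.23,"tz": 0.0,"rz": 38},{"jaw": 40,"tx": -0.24,"ty": -0.23,"tz": 0.0,"rz": 38},{"jaw": 40,"tx": -0.24,"ty": -0.23,"tz": 0.0,"rz": 38},{"jaw": 40,"tx": -0.474,"ty": -0.457,"tz": 0.08,"rz": 75},{"jaw": 40,"tx": -0.474,"ty": -0.457,"tz": 0.08,"rz": 75},{"jaw": 40,"tx": -0.474,"ty": -0.457,"tz": 0.08,"rz": 75},{"jaw": 40,"tx": -0.474,"ty": -0.457,"tz": 0.08,"rz": 75},{"jaw": 40,"tx": -0.474,"ty": -0.457,"tz": 0.08,"rz": 75}], "newtons": 60}}

```text
$.motion[0]: bad value
```

```bash
python3 g.py .469 -.115 .12 -9.8
```

```text
t 0.1 pos [0.2306 0.4991 0.2307] tool y [ 0.419  0.908 -0.001] tool z [-0.001 -0.001 -1.   ] open 0.999 F [-0.3  0.2 -0.9]
shift [-0.474  -0.4573  0.1112] rot [-6.0e-02  4.0e-02  7.5e+01] q [1.14 0.09 0.18 1.66 0.   1.57]
```

>>> {"op": "arm_command", "data": {"motion": [{"jaw": 40,"tx": -0.24,"ty": -0.23,"tz": 0.0,"rx": 0,"ry": 0,"rz": 38},{"jaw": 40,"tx": -0.24,"ty": -0.23,"tz": 0.0,"rx": 0,"ry": 0,"rz": 38},{"jaw": 40,"tx": -0.24,"ty": -0.23,"tz": 0.0,"rx": 0,"ry": 0,"rz": 38},{"jaw": 40,"tx": -0.474,"ty": -0.457,"tz": 0.08,"rx": 0,"ry": 0,"rz": 75},{"jaw": 40,"tx": -0.474,"ty": -0.457,"tz": 0.08,"rx": 0,"ry": 0,"rz": 75},{"jaw": 40,"tx": -0.474,"ty": -0.457,"tz": 0.08,"rx": 0,"ry": 0,"rz": 75},{"jaw": 40,"tx": -0.474,"ty": -0.457,"tz": 0.08,"rx": 0,"ry": 0,"rz": 75},{"jaw": 40,"tx": -0.474,"ty": -0.457,"tz": 0.08,"rx": 0,"ry": 0,"rz": 75}], "newtons": 60}}

```text
time_s: 0.9
ee_pos: [0.3747, 0.1274, 0.192]
tool_rot: [0.731, 0.683, -0.0, 0.0]
wrist_force: [0.6, 0.2, -0.3]
opening: 0.404
```

```bash
python3 g.py .469 -.115 .12 -9.8
```

```text
t 0.9 pos [0.3747 0.1274 0.192 ] tool y [ 0.998 -0.068 -0.   ] tool z [-0.    -0.001 -1.   ] open 0.404 F [ 0.6  0.2 -0.3]
shift [-0.2354  0.1105  0.0722] rot [0.   0.05 5.91] q [ 0.33 -0.29 -0.25  1.62 -0.    1.97]
```

>>> {"op": "arm_command", "data": {"motion": [{"jaw": 40,"tx": -0.235,"ty": 0.1105,"tz": 0.06,"rx": 0,"ry": 0,"rz": 5.9},{"jaw": 40,"tx": -0.235,"ty": 0.1105,"tz": 0.06,"rx": 0,"ry": 0,"rz": 5.9},{"jaw": 40,"tx": -0.235,"ty": 0.1105,"tz": 0.06,"rx": 0,"ry": 0,"rz": 5.9},{"jaw": 40,"tx": -0.235,"ty": 0.1105,"tz": 0.06,"rx": 0,"ry": 0,"rz": 5.9},{"jaw": 40,"tx": -0.235,"ty": 0.1105,"tz": 0.06,"rx": 0,"ry": 0,"rz": 5.9},{"jaw": 40,"tx": -0.235,"ty": 0.1105,"tz": 0.072,"rx": 0,"ry": 0,"rz": 5.9},{"jaw": 40,"tx": -0.235,"ty": 0.1105,"tz": 0.072,"rx": 0,"ry": 0,"rz": 5.9},{"jaw": 40,"tx": -0.235,"ty": 0.1105,"tz": 0.072,"rx": 0,"ry": 0,"rz": 5.9}]}}

```text
time_s: 1.7
ee_pos: [0.4685, -0.1146, 0.1197]
tool_rot: [0.765, 0.644, -0.001, -0.0]
wrist_force: [-0.0, 0.3, -0.2]
opening: 0.399
```

```bash
python3 - <<'E'
from cell import camera
import cv2
for n in("scene","top"):
    c=camera(n);f=c["frame"][:,:,::-1]
    f=f[120:250,150:310] if n=="scene" else f[140:260,200:360]
    cv2.imwrite(f"pics/{n}1.png",cv2.resize(f,None,fx=4,fy=4,interpolation=cv2.INTER_CUBIC))
E
python3 g.py .469 -.115 .041 -9.8
```

```text
t 1.8 pos [ 0.469  -0.1139  0.1208] tool y [ 0.986 -0.169  0.001] tool z [ 0.    -0.001 -1.   ] open 0.399 F [ 0.  -0.5  0.5]
shift [-0.0011  0.0001  0.0798] rot [0.03 0.05 0.06] q [-0.24 -0.09 -0.21  1.45 -0.    1.5 ]
```

View pics/scene1.png

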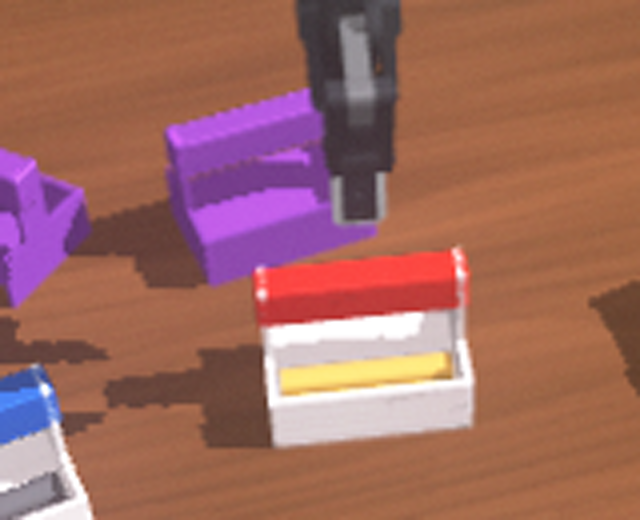

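The fingers are open above the red bar, with the finger at crop px (358,215) and the bar centre at (362,285). They are in line with it, so I'll descend and grip.

>>> {"op": "arm_command", "data": {"motion": [{"jaw": 40,"tx": -0.001,"ty": 0,"tz": 0.03,"rx": 0,"ry": 0,"rz": 0},{"jaw": 40,"tx": -0.001,"ty": 0,"tz": 0.05,"rx": 0,"ry": 0,"rz": 0},{"jaw": 40,"tx": -0.001,"ty": 0,"tz": 0.065,"rx": 0,"ry": 0,"rz": 0},{"jaw": 40,"tx": -0.001,"ty": 0,"tz": 0.08,"rx": 0,"ry": 0,"rz": 0},{"jaw": 40,"tx": -0.001,"ty": 0,"tz": 0.08,"rx": 0,"ry": 0,"rz": 0},{"jaw": 40,"tx": -0.001,"ty": 0,"tz": 0.08,"rx": 0,"ry": 0,"rz": 0}]}}

```text
time_s: 2.4
ee_pos: [0.4691, -0.1147, 0.0413]
tool_rot: [0.764, 0.645, -0.0, 0.001]
wrist_force: [-0.4, 0.2, 1.2]
opening: 0.4
```

>>> {"op": "arm_command", "data": {"motion": [{"jaw": 30,"tx": 0,"ty": 0,"tz": 0,"rx": 0,"ry": 0,"rz": 0},{"jaw": 25,"tx": 0,"ty": 0,"tz": 0,"rx": 0,"ry": 0,"rz": 0},{"jaw": 20,"tx": 0,"ty": 0,"tz": 0,"rx": 0,"ry": 0,"rz": 0},{"jaw": 10,"tx": 0,"ty": 0,"tz": 0,"rx": 0,"ry": 0,"rz": 0},{"jaw": 0,"tx": 0,"ty": 0,"tz": 0,"rx": 0,"ry": 0,"rz": 0},{"jaw": 0,"tx": 0,"ty": 0,"tz": 0,"rx": 0,"ry": 0,"rz": 0}], "newtons": 60}}

```text
time_s: 3.0
ee_pos: [0.4693, -0.1149, 0.042]
tool_rot: [0.764, 0.645, 0.0, 0.001]
wrist_force: [-2.7, 0.1, 5.8]
opening: 0.199
```

```bash
python3 g.py .469 -.115 .161 -9.8
```

```text
t 3.0 pos [ 0.4693 -0.1149  0.042 ] tool y [ 0.986 -0.169  0.002] tool z [ 0.002 -0.001 -1.   ] open 0.199 F [-2.7  0.1  5.8]
shift [-3.00e-04 -1.00e-04 -1.19e-01] rot [0.11 0.05 0.08] q [-0.24 -0.06 -0.34  1.29 -0.    1.5 ]
```

>>> {"op": "arm_command", "data": {"motion": [{"jaw": 0,"tx": 0,"ty": 0,"tz": -0.005,"rx": 0,"ry": 0,"rz": 0},{"jaw": 0,"tx": 0,"ty": 0,"tz": -0.015,"rx": 0,"ry": 0,"rz": 0},{"jaw": 0,"tx": 0,"ty": 0,"tz": -0.03,"rx": 0,"ry": 0,"rz": 0},{"jaw": 0,"tx": 0,"ty": 0,"tz": -0.05,"rx": 0,"ry": 0,"rz": 0},{"jaw": 0,"tx": 0,"ty": 0,"tz": -0.07,"rx": 0,"ry": 0,"rz": 0},{"jaw": 0,"tx": 0,"ty": 0,"tz": -0.085,"rx": 0,"ry": 0,"rz": 0},{"jaw": 0,"tx": 0,"ty": 0,"tz": -0.09,"rx": 0,"ry": 0,"rz": 0},{"jaw": 0,"tx": 0,"ty": 0,"tz": -0.09,"rx": 0,"ry": 0,"rz": 0}]}}

```text
time_s: 3.8
ee_pos: [0.4696, -0.1148, 0.1328]
tool_rot: [0.764, 0.645, 0.001, 0.002]
wrist_force: [0.8, 0.1, -3.9]
opening: 0.204
```

```bash
python3 - <<'E'
from cell import camera
import cv2
c=camera("scene");f=c["frame"][100:250,130:430,::-1]
cv2.imwrite(f"pics/scene2.png",cv2.resize(f,None,fx=2.6,fy=2.6,interpolation=cv2.INTER_CUBIC))
E
python3 g.py .56 .122 .15 11.9
```

```text
t 3.85 pos [ 0.4692 -0.1147  0.1319] tool y [ 0.986 -0.169  0.002] tool z [ 0.002 -0.001 -1.   ] open 0.195 F [ 0.   0.2 -3.5]
shift [ 0.2486  0.0496 -0.0183] rot [  0.09   0.07 -21.62] q [-0.24 -0.09 -0.19  1.47 -0.    1.5 ]
```

View pics/scene2.png

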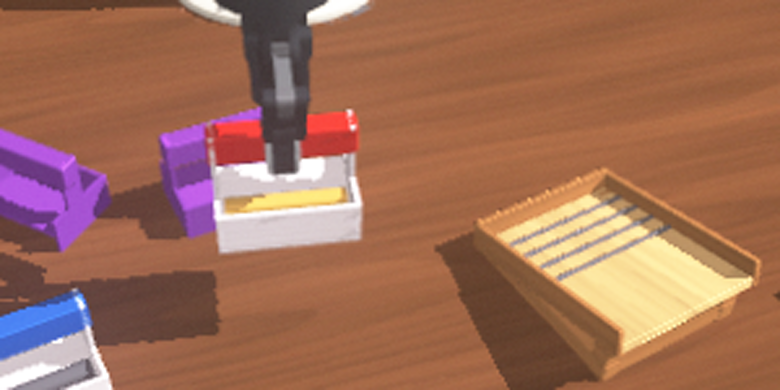

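Lift confirmed: about 4 N more on the wrist, scoop level, rods at the back. Now a gentle carry to above the tray.

```bash
python3 g.py .570 .125 .14 11.9
```

```text
t 3.85 pos [ 0.4692 -0.1147  0.1319] tool y [ 0.986 -0.169  0.002] tool z [ 0.002 -0.001 -1.   ] open 0.195 F [ 0.   0.2 -3.5]
shift [ 0.2533  0.0589 -0.0083] rot [  0.09   0.07 -21.62] q [-0.24 -0.09 -0.19  1.47 -0.    1.5 ]
```

>>> {"op": "arm_command", "data": {"motion": [{"jaw": 0,"tx": 0.003,"ty": 0.001,"tz": -0.008,"rx": 0,"ry": 0,"rz": 0},{"jaw": 0,"tx": 0.01,"ty": 0.002,"tz": -0.008,"rx": 0,"ry": 0,"rz": -1},{"jaw": 0,"tx": 0.022,"ty": 0.005,"tz": -0.008,"rx": 0,"ry": 0,"rz": -2},{"jaw": 0,"tx": 0.038,"ty": 0.009,"tz": -0.008,"rx": 0,"ry": 0,"rz": -3.3},{"jaw": 0,"tx": 0.057,"ty": 0.013,"tz": -0.008,"rx": 0,"ry": 0,"rz": -5},{"jaw": 0,"tx": 0.078,"ty": 0.018,"tz": -0.008,"rx": 0,"ry": 0,"rz": -7},{"jaw": 0,"tx": 0.1,"ty": 0.023,"tz": -0.008,"rx": 0,"ry": 0,"rz": -9},{"jaw": 0,"tx": 0.122,"ty": 0.028,"tz": -0.008,"rx": 0,"ry": 0,"rz": -11}]}}

```text
time_s: 4.65
ee_pos: [0.5177, 0.0026, 0.1393]
tool_rot: [0.698, 0.716, -0.0, 0.001]
wrist_force: [-1.0, -0.2, -3.4]
opening: 0.199
```

```bash
python3 g.py .570 .125 .14 11.9
```

```text
t 4.65 pos [0.5177 0.0026 0.1393] tool y [1.    0.025 0.001] tool z [ 0.001 -0.001 -1.   ] open 0.199 F [-1.  -0.2 -3.4]
shift [ 0.121   0.0554 -0.0007] rot [  0.05   0.06 -10.46] q [ 0.01 -0.01 -0.1   1.48 -0.    1.55]
```

>>> {"op": "arm_command", "data": {"motion": [{"jaw": 0,"tx": 0.021,"ty": 0.008,"tz": 0,"rx": 0,"ry": 0,"rz": -2},{"jaw": 0,"tx": 0.041,"ty": 0.017,"tz": 0,"rx": 0,"ry": 0,"rz": -4},{"jaw": 0,"tx": 0.06,"ty": 0.026,"tz": 0,"rx": 0,"ry": 0,"rz": -6},{"jaw": 0,"tx": 0.078,"ty": 0.034,"tz": 0,"rx": 0,"ry": 0,"rz": -7.5},{"jaw": 0,"tx": 0.093,"ty": 0.042,"tz": 0,"rx": 0,"ry": 0,"rz": -8.7},{"jaw": 0,"tx": 0.106,"ty": 0.048,"tz": 0,"rx": 0,"ry": 0,"rz": -9.6},{"jaw": 0,"tx": 0.116,"ty": 0.053,"tz": 0,"rx": 0,"ry": 0,"rz": -10.2},{"jaw": 0,"tx": 0.121,"ty": 0.055,"tz": 0,"rx": 0,"ry": 0,"rz": -10.5}]}}

```text
time_s: 5.45
ee_pos: [0.5699, 0.1259, 0.139]
tool_rot: [0.629, 0.777, -0.0, 0.001]
wrist_force: [-0.6, -0.2, -3.8]
opening: 0.202
```

```bash
python3 - <<'E'
from cell import camera
import cv2
for n in("scene","top"):
    c=camera(n);f=c["frame"][:,:,::-1]
    f=f[90:270,270:460] if n=="scene" else f[100:230,100:260]
    cv2.imwrite(f"pics/{n}3.png",cv2.resize(f,None,fx=3,fy=3,interpolation=cv2.INTER_CUBIC))
E
python3 - <<'E'
from g import *
for th,zg in((0,.13),(10,.108),(20,.108),(30,.110),(40,.110)):
    t=np.radians(th); y=np.radians(11.9); gx=.045-(-0)
    s=.045+ .018*np.sin(t); z=zg-.018*np.cos(t)
    p=[.526+s*np.cos(y),.1155+s*np.sin(y),z]; print(th); go(p,11.9,th)
E
```

```text
0
t 5.55 pos [0.5697 0.1254 0.1391] tool y [0.978 0.207 0.   ] tool z [ 0.001 -0.001 -1.   ] open 0.198 F [-0.4  0.8 -3.7]
shift [-0.0006  0.0002  0.0271] rot [0.03 0.07 0.07] q [ 0.22  0.15  0.07  1.49 -0.    1.58]
10
t 5.55 pos [0.5697 0.1254 0.1391] tool y [0.978 0.207 0.   ] tool z [ 0.001 -0.001 -1.   ] open 0.198 F [-0.4  0.8 -3.7]
shift [-0.0006  0.0033  0.0488] rot [-9.97  0.06  0.07] q [ 0.22  0.15  0.07  1.49 -0.    1.58]
20
t 5.55 pos [0.5697 0.1254 0.1391] tool y [0.978 0.207 0.   ] tool z [ 0.001 -0.001 -1.   ] open 0.198 F [-0.4  0.8 -3.7]
shift [-0.0006  0.0063  0.048 ] rot [-19.97   0.06   0.08] q [ 0.22  0.15  0.07  1.49 -0.    1.58]
30
t 5.55 pos [0.5697 0.1254 0.1391] tool y [0.978 0.207 0.   ] tool z [ 0.001 -0.001 -1.   ] open 0.198 F [-0.4  0.8 -3.7]
shift [-0.0006  0.0092  0.0447] rot [-29.97   0.05   0.08] q [ 0.22  0.15  0.07  1.49 -0.    1.58]
40
t 5.55 pos [0.5697 0.1254 0.1391] tool y [0.978 0.207 0.   ] tool z [ 0.001 -0.001 -1.   ] open 0.198 F [-0.4  0.8 -3.7]
shift [-0.0006  0.0118  0.0429] rot [-39.97   0.04   0.09] q [ 0.22  0.15  0.07  1.49 -0.    1.58]
```

View pics/scene3.png

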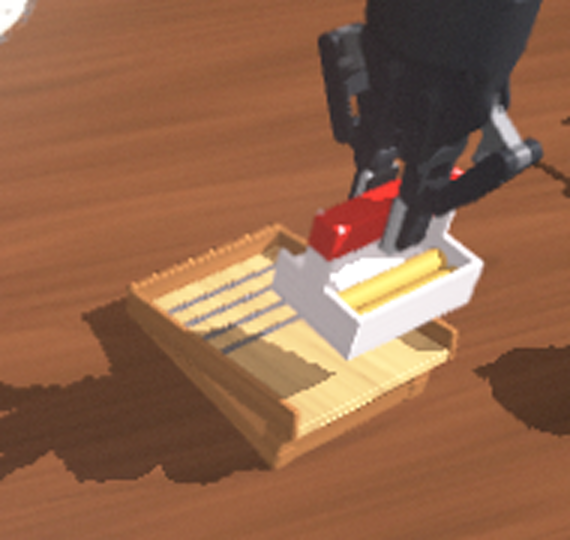

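View pics/top3.png

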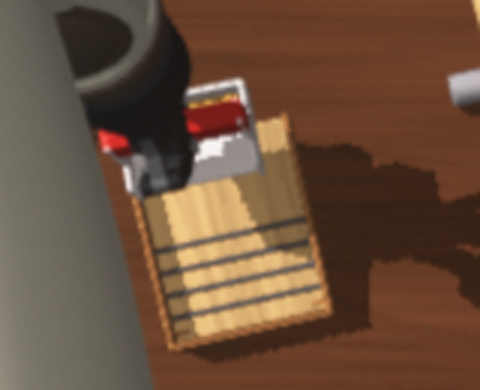

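Both views show the scoop square to the tray, above its smooth part, with both rods at the back. I'll lower it and tilt to just under the pouring angle.

>>> {"op": "arm_command", "data": {"motion": [{"jaw": 0,"tx": 0,"ty": 0.0,"tz": 0.004,"rx": -1,"ry": 0,"rz": 0},{"jaw": 0,"tx": 0,"ty": 0.001,"tz": 0.012,"rx": -3,"ry": 0,"rz": 0},{"jaw": 0,"tx": 0,"ty": 0.002,"tz": 0.021,"rx": -5,"ry": 0,"rz": 0},{"jaw": 0,"tx": 0,"ty": 0.003,"tz": 0.031,"rx": -7,"ry": 0,"rz": 0},{"jaw": 0,"tx": 0,"ty": 0.003,"tz": 0.04,"rx": -8,"ry": 0,"rz": 0},{"jaw": 0,"tx": 0,"ty": 0.003,"tz": 0.047,"rx": -9,"ry": 0,"rz": 0},{"jaw": 0,"tx": 0,"ty": 0.003,"tz": 0.049,"rx": -10,"ry": 0,"rz": 0},{"jaw": 0,"tx": 0,"ty": 0.003,"tz": 0.049,"rx": -10,"ry": 0,"rz": 0}]}}

```text
time_s: 6.35
ee_pos: [0.5719, 0.1253, 0.0899]
tool_rot: [0.627, 0.774, 0.068, 0.056]
wrist_force: [-0.5, 0.1, -3.1]
opening: 0.205
```

```bash
cat > v.py <<'E'
from cell import camera
import cv2,sys,numpy as np
o=[]
for n in("scene","top"):
    c=camera(n);f=c["frame"][:,:,::-1]
    f=f[120:250,290:450] if n=="scene" else f[100:230,100:260]
    o.append(cv2.resize(f,None,fx=2.5,fy=2.5,interpolation=cv2.INTER_CUBIC))
cv2.imwrite(f"pics/v{sys.argv[1]}.png",np.hstack(o))
E
cat > p.py <<'E'
from g import *
for th,zg in((16,.108),(20,.108),(25,.109),(30,.110),(40,.112)):
    t=np.radians(th); y=np.radians(11.9)
    s=.045+ .018*np.sin(t); z=zg-.018*np.cos(t)
    p=[.526+s*np.cos(y),.1155+s*np.sin(y),z]; print(th); go(p,11.9,th)
E
python3 v.py 1; python3 p.py
```

```text
16
t 6.45 pos [0.5727 0.1257 0.0907] tool y [0.963 0.204 0.175] tool z [ 0.171  0.035 -0.985] open 0.201 F [ 1.  -0.4 -3.4]
shift [-0.0003  0.0022  0.0003] rot [-5.93  0.06  0.06] q [ 0.22 -0.01 -0.21  1.2  -0.    1.58]
20
t 6.45 pos [0.5727 0.1257 0.0907] tool y [0.963 0.204 0.175] tool z [ 0.171  0.035 -0.985] open 0.201 F [ 1.  -0.4 -3.4]
shift [-0.0003  0.0034  0.0002] rot [-9.93  0.06  0.06] q [ 0.22 -0.01 -0.21  1.2  -0.    1.58]
25
t 6.45 pos [0.5727 0.1257 0.0907] tool y [0.963 0.204 0.175] tool z [ 0.171  0.035 -0.985] open 0.201 F [ 1.  -0.4 -3.4]
shift [-0.0003  0.0051 -0.0012] rot [-14.93   0.06   0.06] q [ 0.22 -0.01 -0.21  1.2  -0.    1.58]
30
t 6.45 pos [0.5727 0.1257 0.0907] tool y [0.963 0.204 0.175] tool z [ 0.171  0.035 -0.985] open 0.201 F [ 1.  -0.4 -3.4]
shift [-0.0003  0.0068 -0.0026] rot [-19.93   0.05   0.06] q [ 0.22 -0.01 -0.21  1.2  -0.    1.58]
40
t 6.45 pos [0.5727 0.1257 0.0907] tool y [0.963 0.204 0.175] tool z [ 0.171  0.035 -0.985] open 0.201 F [ 1.  -0.4 -3.4]
shift [-0.0003  0.01   -0.0059] rot [-29.93   0.05   0.07] q [ 0.22 -0.01 -0.21  1.2  -0.    1.58]
```

View pics/v1.png

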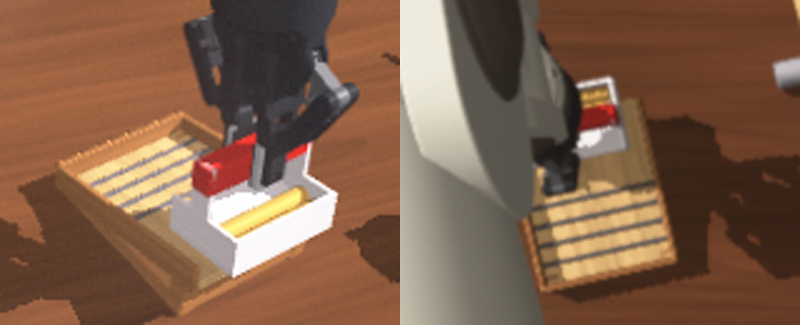

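Tilted 10°, the scoop sits between the walls (left crop (255,215)) with the rods still at the back. Now a slow tip.

>>> {"op": "arm_command", "data": {"motion": [{"jaw": 0,"tx": 0,"ty": 0.001,"tz": 0,"rx": -2,"ry": 0,"rz": 0},{"jaw": 0,"tx": 0,"ty": 0.0015,"tz": 0,"rx": -4,"ry": 0,"rz": 0},{"jaw": 0,"tx": 0,"ty": 0.002,"tz": 0,"rx": -5.5,"ry": 0,"rz": 0},{"jaw": 0,"tx": 0,"ty": 0.0025,"tz": 0,"rx": -6.5,"ry": 0,"rz": 0},{"jaw": 0,"tx": 0,"ty": 0.003,"tz": 0,"rx": -7,"ry": 0,"rz": 0},{"jaw": 0,"tx": 0,"ty": 0.003,"tz": 0,"rx": -7.5,"ry": 0,"rz": 0},{"jaw": 0,"tx": 0,"ty": 0.003,"tz": 0,"rx": -8,"ry": 0,"rz": 0},{"jaw": 0,"tx": 0,"ty": 0.003,"tz": 0,"rx": -8,"ry": 0,"rz": 0}]}}

```text
time_s: 7.25
ee_pos: [0.5755, 0.1263, 0.0911]
tool_rot: [0.622, 0.767, 0.122, 0.099]
wrist_force: [-0.3, -0.4, -4.5]
opening: 0.197
```

```bash
python3 v.py 2; python3 p.py
```

```text
16
t 7.35 pos [0.5756 0.1263 0.0912] tool y [0.93  0.197 0.31 ] tool z [ 0.304  0.063 -0.951] open 0.196 F [ 0.6 -0.1 -3.6]
shift [-0.0003 -0.0009  0.0002] rot [2.06 0.06 0.06] q [ 0.22 -0.14 -0.36  1.04 -0.    1.58]
20
t 7.35 pos [0.5756 0.1263 0.0912] tool y [0.93  0.197 0.31 ] tool z [ 0.304  0.063 -0.951] open 0.196 F [ 0.6 -0.1 -3.6]
shift [-0.0003  0.0004  0.0002] rot [-1.94  0.05  0.07] q [ 0.22 -0.14 -0.36  1.04 -0.    1.58]
25
t 7.35 pos [0.5756 0.1263 0.0912] tool y [0.93  0.197 0.31 ] tool z [ 0.304  0.063 -0.951] open 0.196 F [ 0.6 -0.1 -3.6]
shift [-0.0003  0.0022 -0.0009] rot [-6.94  0.05  0.07] q [ 0.22 -0.14 -0.36  1.04 -0.    1.58]
30
t 7.35 pos [0.5756 0.1263 0.0912] tool y [0.93  0.197 0.31 ] tool z [ 0.304  0.063 -0.951] open 0.196 F [ 0.6 -0.1 -3.6]
shift [-0.0003  0.0041 -0.0021] rot [-11.94   0.05   0.07] q [ 0.22 -0.14 -0.36  1.04 -0.    1.58]
40
t 7.35 pos [0.5756 0.1263 0.0912] tool y [0.93  0.197 0.31 ] tool z [ 0.304  0.063 -0.951] open 0.196 F [ 0.6 -0.1 -3.6]
shift [-0.0003  0.0077 -0.0049] rot [-21.94   0.04   0.08] q [ 0.22 -0.14 -0.36  1.04 -0.    1.58]
```

View pics/v2.png

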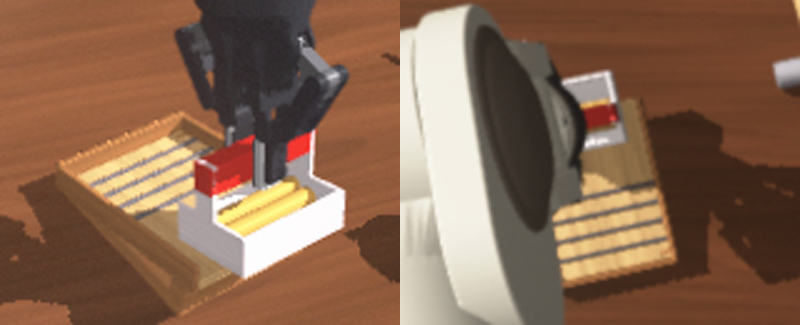

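The rods are off the back wall and rolling towards the lip. I'll keep tilting gently.

>>> {"op": "arm_command", "data": {"motion": [{"jaw": 0,"tx": 0,"ty": 0,"tz": 0,"rx": 0,"ry": 0,"rz": 0},{"jaw": 0,"tx": 0,"ty": 0,"tz": 0,"rx": 0,"ry": 0,"rz": 0},{"jaw": 0,"tx": 0,"ty": 0,"tz": 0,"rx": -1,"ry": 0,"rz": 0},{"jaw": 0,"tx": 0,"ty": 0,"tz": 0,"rx": -2,"ry": 0,"rz": 0}]}}

```text
time_s: 7.75
ee_pos: [0.5759, 0.1263, 0.0914]
tool_rot: [0.62, 0.765, 0.136, 0.111]
wrist_force: [0.6, 0.2, -1.2]
opening: 0.2
```

```bash
python3 v.py 3; python3 p.py|tail -9
```

```text
25
t 7.85 pos [0.5753 0.1262 0.0912] tool y [0.919 0.195 0.344] tool z [ 0.337  0.07  -0.939] open 0.2 F [ 0.4 -0.3 -1.3]
shift [-0.0003  0.0025 -0.0006] rot [-4.87  0.05  0.07] q [ 0.22 -0.17 -0.4   1.   -0.    1.58]
30
t 7.85 pos [0.5753 0.1262 0.0912] tool y [0.919 0.195 0.344] tool z [ 0.337  0.07  -0.939] open 0.2 F [ 0.4 -0.3 -1.3]
shift [-0.0003  0.0044 -0.0018] rot [-9.87  0.05  0.07] q [ 0.22 -0.17 -0.4   1.   -0.    1.58]
40
t 7.85 pos [0.5753 0.1262 0.0912] tool y [0.919 0.195 0.344] tool z [ 0.337  0.07  -0.939] open 0.2 F [ 0.4 -0.3 -1.3]
shift [-0.0003  0.0082 -0.0044] rot [-19.87   0.04   0.07] q [ 0.22 -0.17 -0.4   1.   -0.    1.58]
```

View pics/v3.png

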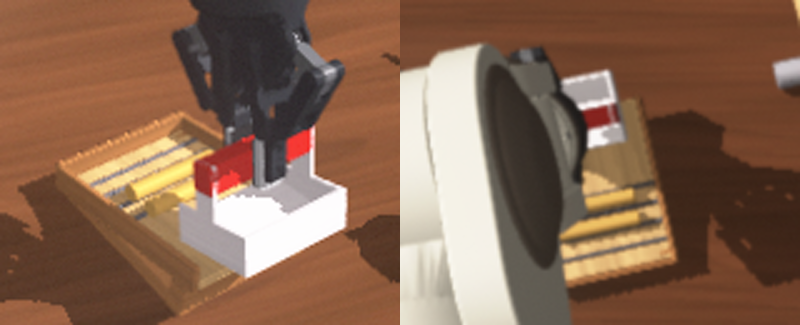

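Both rods have left (2 N lighter) and lie on the strips. I'll raise the scoop straight up and level it.

```bash
python3 g.py .577 .1265 .15 11.9 20; python3 g.py .575 .126 .17 11.9 0
```

```text
t 7.85 pos [0.5753 0.1262 0.0912] tool y [0.919 0.195 0.344] tool z [ 0.337  0.07  -0.939] open 0.2 F [ 0.4 -0.3 -1.3]
shift [-0.0001  0.0218 -0.0546] rot [0.13 0.05 0.06] q [ 0.22 -0.17 -0.4   1.   -0.    1.58]
t 7.85 pos [0.5753 0.1262 0.0912] tool y [0.919 0.195 0.344] tool z [ 0.337  0.07  -0.939] open 0.2 F [ 0.4 -0.3 -1.3]
shift [-0.0002  0.0268 -0.0741] rot [20.13  0.06  0.05] q [ 0.22 -0.17 -0.4   1.   -0.    1.58]
```

>>> {"op": "arm_command", "data": {"motion": [{"jaw": 0,"tx": 0,"ty": 0.002,"tz": -0.005,"rx": 0,"ry": 0,"rz": 0},{"jaw": 0,"tx": 0,"ty": 0.008,"tz": -0.02,"rx": 0,"ry": 0,"rz": 0},{"jaw": 0,"tx": 0,"ty": 0.015,"tz": -0.038,"rx": 1,"ry": 0,"rz": 0},{"jaw": 0,"tx": 0,"ty": 0.022,"tz": -0.055,"rx": 4,"ry": 0,"rz": 0},{"jaw": 0,"tx": 0,"ty": 0.026,"tz": -0.07,"rx": 10,"ry": 0,"rz": 0},{"jaw": 0,"tx": 0,"ty": 0.027,"tz": -0.074,"rx": 16,"ry": 0,"rz": 0},{"jaw": 0,"tx": 0,"ty": 0.027,"tz": -0.074,"rx": 20,"ry": 0,"rz": 0},{"jaw": 0,"tx": 0,"ty": 0.027,"tz": -0.074,"rx": 20,"ry": 0,"rz": 0}]}}

```text
time_s: 8.65
ee_pos: [0.5765, 0.1266, 0.169]
tool_rot: [0.63, 0.777, -0.001, 0.0]
wrist_force: [0.1, 0.6, -1.9]
opening: 0.198
```

```bash
python3 v.py 4; python3 g.py .47 -.115 .17 -9.8
```

```text
t 8.75 pos [0.5756 0.1264 0.1696] tool y [0.978 0.207 0.003] tool z [ 0.003 -0.001 -1.   ] open 0.198 F [ 0.1 -0.  -2.2]
shift [-0.2143 -0.1532 -0.0006] rot [ 0.19  0.04 21.75] q [ 0.22  0.16  0.14  1.55 -0.    1.58]
```

View pics/v4.png

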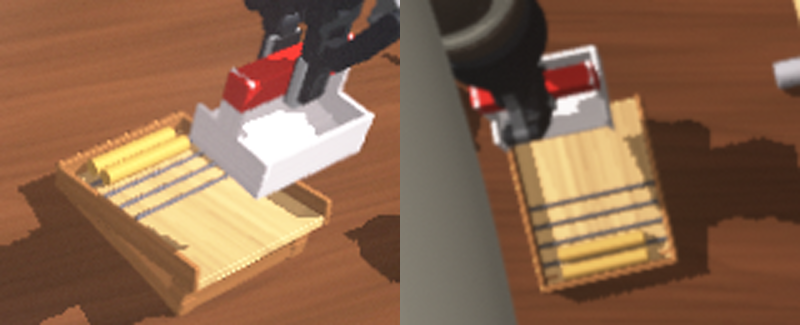

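The rods have rolled to the lowest two grooves. I'll take the empty scoop back to its original clear spot.

>>> {"op": "arm_command", "data": {"motion": [{"jaw": 0,"tx": -0.015,"ty": -0.01,"tz": 0,"rx": 0,"ry": 0,"rz": 1.5},{"jaw": 0,"tx": -0.045,"ty": -0.032,"tz": 0,"rx": 0,"ry": 0,"rz": 4.5},{"jaw": 0,"tx": -0.08,"ty": -0.057,"tz": 0,"rx": 0,"ry": 0,"rz": 8},{"jaw": 0,"tx": -0.115,"ty": -0.082,"tz": 0,"rx": 0,"ry": 0,"rz": 12},{"jaw": 0,"tx": -0.15,"ty": -0.107,"tz": 0,"rx": 0,"ry": 0,"rz": 15.5},{"jaw": 0,"tx": -0.185,"ty": -0.132,"tz": 0,"rx": 0,"ry": 0,"rz": 19},{"jaw": 0,"tx": -0.205,"ty": -0.147,"tz": 0,"rx": 0,"ry": 0,"rz": 21},{"jaw": 0,"tx": -0.214,"ty": -0.153,"tz": 0,"rx": 0,"ry": 0,"rz": 21.8}]}}

```text
time_s: 9.55
ee_pos: [0.4682, -0.1168, 0.1701]
tool_rot: [0.767, 0.642, 0.002, 0.003]
wrist_force: [0.3, 0.6, -1.0]
opening: 0.203
```

```bash
python3 g.py .47 -.115 .044 -9.8
```

```text
t 9.55 pos [ 0.4682 -0.1168  0.1701] tool y [ 0.984 -0.176  0.006] tool z [ 0.006 -0.002 -1.   ] open 0.203 F [ 0.3  0.6 -1. ]
shift [0.0022 0.0007 0.1261] rot [ 0.36  0.04 -0.31] q [-0.24 -0.09 -0.12  1.54 -0.    1.5 ]
```

>>> {"op": "arm_command", "data": {"motion": [{"jaw": 0,"tx": 0.002,"ty": 0,"tz": 0.01,"rx": 0.3,"ry": 0,"rz": 0},{"jaw": 0,"tx": 0.002,"ty": 0,"tz": 0.03,"rx": 0.3,"ry": 0,"rz": 0},{"jaw": 0,"tx": 0.002,"ty": 0,"tz": 0.055,"rx": 0.3,"ry": 0,"rz": 0},{"jaw": 0,"tx": 0.002,"ty": 0,"tz": 0.08,"rx": 0.3,"ry": 0,"rz": 0},{"jaw": 0,"tx": 0.002,"ty": 0,"tz": 0.1,"rx": 0.3,"ry": 0,"rz": 0},{"jaw": 0,"tx": 0.002,"ty": 0,"tz": 0.114,"rx": 0.3,"ry": 0,"rz": 0},{"jaw": 0,"tx": 0.002,"ty": 0,"tz": 0.12,"rx": 0.3,"ry": 0,"rz": 0},{"jaw": 0,"tx": 0.002,"ty": 0,"tz": 0.122,"rx": 0.3,"ry": 0,"rz": 0}]}}

```text
time_s: 10.35
ee_pos: [0.4692, -0.1145, 0.0478]
tool_rot: [0.766, 0.642, 0.0, 0.0]
wrist_force: [0.2, -0.4, -1.1]
opening: 0.199
```

```bash
python3 g.py .47 -.115 .042 -9.8
```

```text
t 10.35 pos [ 0.4692 -0.1145  0.0478] tool y [ 0.985 -0.175  0.001] tool z [ 0.001 -0.001 -1.   ] open 0.199 F [ 0.2 -0.4 -1.1]
shift [-0.0003  0.0008  0.0058] rot [ 0.04  0.03 -0.27] q [-0.24 -0.06 -0.33  1.3  -0.    1.51]
```

>>> {"op": "arm_command", "data": {"motion": [{"jaw": 0,"tx": 0,"ty": 0,"tz": 0.002,"rx": 0,"ry": 0,"rz": 0},{"jaw": 0,"tx": 0,"ty": 0,"tz": 0.004,"rx": 0,"ry": 0,"rz": 0},{"jaw": 0,"tx": 0,"ty": 0,"tz": 0.005,"rx": 0,"ry": 0,"rz": 0},{"jaw": 0,"tx": 0,"ty": 0,"tz": 0.006,"rx": 0,"ry": 0,"rz": 0},{"jaw": 0,"tx": 0,"ty": 0,"tz": 0.006,"rx": 0,"ry": 0,"rz": 0}]}}

```text
time_s: 10.85
ee_pos: [0.4694, -0.1146, 0.0421]
tool_rot: [0.766, 0.642, 0.0, 0.001]
wrist_force: [-1.9, 0.0, 0.4]
opening: 0.197
```

>>> {"op": "arm_command", "data": {"motion": [{"jaw": 22,"tx": 0,"ty": 0,"tz": 0.0005,"rx": 0,"ry": 0,"rz": 0},{"jaw": 26,"tx": 0,"ty": 0,"tz": 0.0005,"rx": 0,"ry": 0,"rz": 0},{"jaw": 32,"tx": 0,"ty": 0,"tz": 0,"rx": 0,"ry": 0,"rz": 0},{"jaw": 40,"tx": 0,"ty": 0,"tz": 0,"rx": 0,"ry": 0,"rz": 0},{"jaw": 40,"tx": 0,"ty": 0,"tz": 0,"rx": 0,"ry": 0,"rz": 0},{"jaw": 40,"tx": 0,"ty": 0,"tz": 0,"rx": 0,"ry": 0,"rz": 0}]}}

```text
time_s: 11.45
ee_pos: [0.4694, -0.1146, 0.0421]
tool_rot: [0.766, 0.642, 0.0, 0.001]
wrist_force: [0.1, -0.1, -0.4]
opening: 0.397
```

>>> {"op": "arm_command", "data": {"motion": [{"jaw": 40,"tx": 0,"ty": 0,"tz": -0.01,"rx": 0,"ry": 0,"rz": 0},{"jaw": 40,"tx": 0,"ty": 0,"tz": -0.03,"rx": 0,"ry": 0,"rz": 0},{"jaw": 40,"tx": 0,"ty": 0,"tz": -0.06,"rx": 0,"ry": 0,"rz": 0},{"jaw": 40,"tx": 0,"ty": 0,"tz": -0.1,"rx": 0,"ry": 0,"rz": 0},{"jaw": 40,"tx": 0,"ty": 0,"tz": -0.14,"rx": 0,"ry": 0,"rz": 0},{"jaw": 40,"tx": 0,"ty": -0.05,"tz": -0.18,"rx": 0,"ry": 0,"rz": 0},{"jaw": 40,"tx": 0,"ty": -0.1,"tz": -0.18,"rx": 0,"ry": 0,"rz": 0},{"jaw": 40,"tx": 0,"ty": -0.1,"tz": -0.18,"rx": 0,"ry": 0,"rz": 0}]}}

```text
time_s: 12.25
ee_pos: [0.3683, -0.0965, 0.225]
tool_rot: [0.767, 0.642, 0.001, 0.002]
wrist_force: [1.5, -0.4, -0.3]
opening: 0.395
```

```bash
python3 - <<'E'
from cell import camera
import cv2,numpy as np
for n in("scene","top"):
    c=camera(n);f=c["frame"][:,:,::-1]
    np.savez(n+"5.npz",**c)
    f=f[120:290,100:450] if n=="scene" else f[100:290,100:400]
    cv2.imwrite(f"pics/{n}5.png",cv2.resize(f,None,fx=2.25,fy=2.25,interpolation=cv2.INTER_CUBIC))
E
python3 g.py .47 -.115 .042 -9.8
```

```text
t 12.35 pos [ 0.37   -0.0969  0.2236] tool y [ 0.985 -0.175  0.005] tool z [ 0.004 -0.002 -1.   ] open 0.401 F [ 1.5 -0.6  0.6]
shift [-0.0002  0.1008  0.1821] rot [ 0.26  0.05 -0.29] q [-0.26 -0.32 -0.21  1.68 -0.    1.49]
```

View pics/scene5.png

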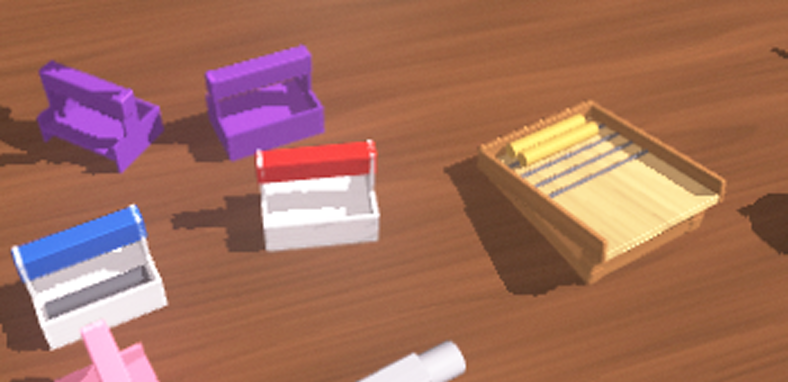

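View pics/top5.png

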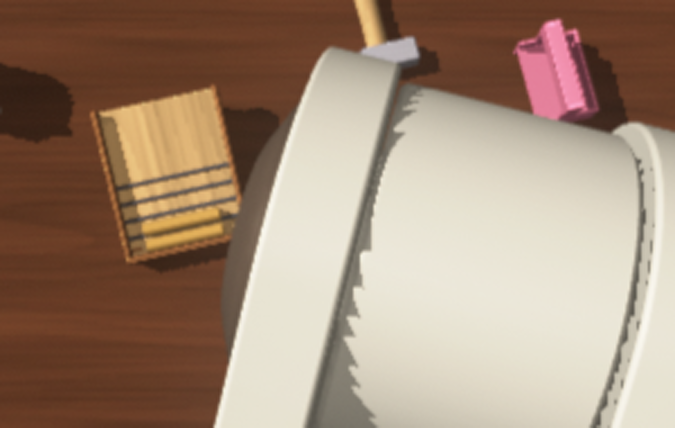

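The scoop stands upright and empty. Next I'll check which grooves the rods are in.

Run:
```python
from h import *
t=dict(np.load("top5.npz"));s=dict(np.load("scene5.npz"))
a=cv2.resize(t["frame"][180:222,145:212,::-1],None,fx=8,fy=8,interpolation=cv2.INTER_CUBIC)
b=cv2.resize(s["frame"][160:205,310:395,::-1],None,fx=8,fy=8,interpolation=cv2.INTER_CUBIC)
cv2.imwrite("pics/r_t.png",a);cv2.imwrite("pics/r_s.png",b)
# expected pixel rows for groove centres: rod centre 7mm off face
y=np.radians(11.9);p=np.radians(12)
u=np.array([np.cos(y)*np.cos(p),np.sin(y)*np.cos(p),np.sin(p)]);v=np.array([-np.sin(y),np.cos(y),0]);n=np.cross(u,v);o=np.array([.526,.1155,.028])
def proj(c,P):
    T=np.linalg.inv(c["cam_to_world"]);q=T[:3,:3]@P+T[:3,3]
    return cv2.projectPoints(q.reshape(1,1,3),np.zeros(3),np.zeros(3),c["intrinsics"],np.array([float(c["k1"]),0,0,0,0]))[0].ravel()
for nm,c,(x0,y0) in(("top",t,(145,180)),("scene",s,(310,160))):
    for x in(-66,-48,-30):
        for yy in(-40,40):
            q=proj(c,o+u*x/1000+v*yy/1000+n*.014 if 0 else o+u*x/1000+v*yy/1000+n*.007);print(nm,x,yy,((q-(x0,y0)+.5)*8).round())
```

```text
top -66 -40 [435. 171.]
top -66 40 [166. 229.]
top -48 -40 [422. 112.]
top -48 40 [153. 169.]
top -30 -40 [409.  52.]
top -30 40 [139. 108.]
scene -66 -40 [142. 223.]
scene -66 40 [394. 116.]
scene -48 -40 [187. 256.]
scene -48 40 [442. 146.]
scene -30 -40 [234. 290.]
scene -30 40 [491. 177.]
```

View pics/r_t.png

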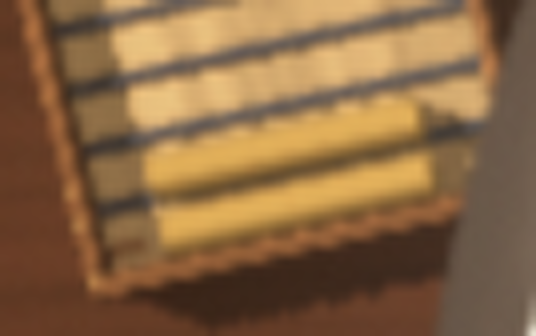

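View pics/r_s.png

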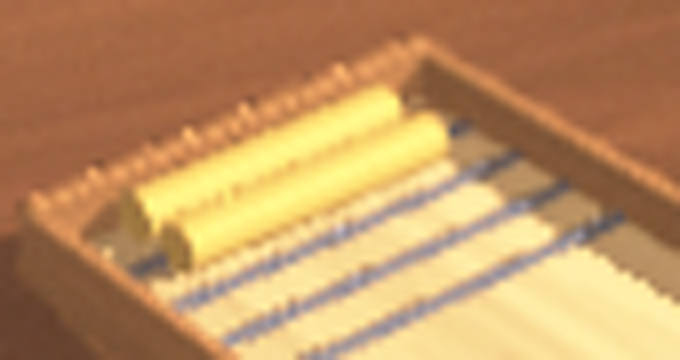

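The rods lie at the predicted pixels for the x = -66 and -48 mm grooves in both views. There is one rod per groove, with a strip visible between them. Handing in.

```bash
python3 -c "
from cell import close_job;print(close_job())"
```

```text
the job is handed in; nothing more can be done
None
```

I picked up the red-handled scoop and tipped it slowly to about 20° over the smooth upper part of the tray, where both brass rods rolled out. I then set the empty scoop back upright at its original spot, let go and moved the arm clear. I handed the job in at about 12.4 s of the 58 s allowed.

- **Rods:** each sits in its own groove, the lowest two (deck x about -66 and -48 mm). Both cameras agree with where rods in those grooves should appear, to within about 2 pixels.
- **Red scoop:** the scene view shows it upright and empty. The wrist force was near zero once the jaws opened. The top camera could not confirm this because the arm blocked its view of the scoop.
- **Other objects:** the blue-handled scoop still holds its steel rods and was never touched, and nothing I could see had been disturbed.
- **Forces:** wrist readings stayed under about 7 N, though I only read them at the end of each move.

No check failed. The one measurement that came up short was the red handle bar, which read 81 to 90 mm instead of 96 mm because the colour mask cut off its ends. That only affects position along the bar, where there was room to spare.

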